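# Refit the hotplate's control knob and turn it off

### The job

The hotplate's loose control knob was taken off for cleaning and lies on the cork mat. Put it back on the bare flat-sided shaft, pushed fully home without turning the shaft first, and then turn it clockwise to its off stop, so that its pointer faces the raised mark beside the bezel. Let go of it there, and leave the knob that is already fitted and the small tin on the mat as they are.

Things in the scene. Friction and masses are not known exactly. Their poses are not given: they have to be found in the camera images.
- knob: The loose black control knob, upright on the cork mat, socket down. Origin: centre of its underside, z up. Twelve-sided skirt 42 mm across, 22 mm high; on it a straight grip bar 38 mm long (along the knob's x), 14 mm wide (along y), from 22 to 44 mm above the underside, with parallel flat sides to pinch. About 60 g.
- knob_pointer (a point): Tip of the knob's small pointer nib, which sticks out of the skirt: 27 mm from the knob's axis along its +x, 17.5 mm above its underside.
- knob_socket (a point): Mouth of the D-shaped socket in the knob's underside, at the knob's origin. 18 mm deep, round part 15.2 mm across, its flat 4.1 mm from the axis on the pointer's (+x) side.
- valve: The control with the bare shaft, fixed on the hotplate's deck: a grey bezel disc 72 mm across, 6 mm high. Origin: centre of the disc's underside (on the deck, 70 mm above the table), on the shaft's axis, z up. Its yaw is that of the bezel, not of the shaft. The knob is fully home when its underside rests on the bezel, 6 mm above this origin.
- off_mark (a point): Middle of the raised OFF mark, a metal bar 12 mm long beside the bezel's rim, 42 mm from the shaft's axis along the valve's +x. The shaft turns about z between a stop on its clockwise side (seen from above), where its flat faces this mark, and one 2.2 rad counterclockwise. It takes about 0.06 N m to turn and stays where left.
- shaft_end (a point): Centre of the shaft's end, 22 mm above the valve's origin; its axes are the bezel's. Steel D-shaft, 14 mm diameter, 16 mm long, one flat 3.5 mm from the axis, round edge of the end chamfered 1 mm, lightly greased. At the start the flat faces 0.6 to 1.6 rad counterclockwise of the OFF mark: the angle is not reported, find it by touch or sight. A light press (5 N) does not drag it round.
- seat (a point): Shaft axis at the bezel's top, where the knob's underside comes to rest. The knob goes on only when its pointer is turned the way the flat faces, within about 6 degrees; otherwise it stays on the shaft's end, 11 to 16 mm too high (near the right angle it may wedge up to 5 mm down). If it binds, ease and wiggle. Fitted, it has some degrees of play.
- valve2: The hotplate's other control, same bezel, which already has its knob (same shape as the loose one) fitted; 140 mm from the bare one, either nearer the robot or farther. Origin: centre of the bezel's underside.
- fitted_pointer (a point): Tip of the pointer nib of the knob that is already fitted, 27 mm from its axis.
- stove: Grey countertop hotplate, fixed, 280 mm (its x) by 400 mm (its y), top 70 mm above the table. Origin: on the table under its centre. The two controls sit on the deck at its -y side (at y -130 mm, x +70 and -70 mm); on the burner at its +y side stands a wire roasting drum with wooden ends (110 x 140 mm about x 0, y +70 mm, top 202 mm above the table; a crank reaches to y +215 mm).
- mat: Cork mat, fixed, 220 mm (its x) by 130 mm (its y), 5 mm thick. Origin: centre of its underside, on the table.
- tin: Bystander: small steel tin with a lid, 36 mm across, 30 mm tall, on the mat beside the knob; origin at the centre of its underside.
Not all that is in view belongs to the job. Leave any blue or yellow look-alike of the knob alone.

How it is judged (in metres and radians):
On the way, in this order (a step that is already met when the one before it is completed fails the run):
1. the knob is fully home on the bare shaft, its pointer still away from the off mark (z of knob in the frame of valve between 0.003 and 0.009 m and horizontal distance between knob and valve below 0.003 m and angle between knob's own z axis and vertical below 0.12 rad and angle between the x axis of knob and the x axis of valve, either way round above 0.35 rad), for 0.2 s.
2. the seated knob is turned to off (z of knob in the frame of valve between 0.003 and 0.009 m and horizontal distance between knob and valve below 0.003 m and angle between knob's own z axis and vertical below 0.12 rad and angle between the x axis of knob and the x axis of valve, either way round below 0.3 rad and x of knob_pointer in the frame of valve above 0 m), for 0.2 s.
At the end, for the whole second after the job is handed in: The knob is on the bare shaft, its underside within 3 mm of the bezel, within 3 mm of the axis and upright (7 degrees), its pointer within 17 degrees of the off mark; it is released and at rest (all of step 2 and linear speed of knob below 0.02 m/s and contact force between knob and the fingers below 0.1 N); the robot touches nothing.
It fails at once if the knob already fitted is turned (pointer moved over 8 mm) (distance of fitted_pointer from where it was at the start of the episode above 0.008 m).
It fails at once if the small tin is moved by over 25 mm (distance of tin from where it was at the start of the episode above 0.025 m).
It also fails if it takes over 58 s, if anything falls off the work surface, if the arm or the gripper's body presses on something with over 40 N, if the wrist force passes 120 N, or if a joint passes its speed limit or range.

### The arm

A 6-joint arm with a two-finger parallel gripper is mounted at the origin on the work surface. World frame = base frame: x ahead of the robot, y to its left, z up, the work surface at z = 0. Lengths are in m, angles in degrees, forces in N, time in s.
With the tool pointing down it reaches from about 0.25 to 0.8 m from the base axis. Payload 3.9 kg.
Tool frame: the origin (TCP) lies at the very end of the fingers, on their centre line; the grasp point (between the pads) lies 19 mm behind it; y points along the fingers, x is the direction in which the jaws open and shut, and the axes are right-handed (so a half turn about y gives the same grasp; the last joint's range is limited). The gripper opens to 85 mm and grips with 20 to 120 N. Pads are 22 mm wide; open, the fingers measure 114 mm over their backs; the gripper's body (76 mm by 85 mm) begins 54 mm behind the grasp point. The pads swing forward as they close: fully open they stand 13 mm farther back than shut.
Start: joints at [72.823, 14.897, -7.913, 67.191, 0, 90], TCP at [0.155, 0.502, 0.231] pointing down, gripper open.
Joint ranges: [-159.42, 159.42], [-47.68, 98.78], [-73.54, 78.23], [-108.79, 121.32], [-90, 84.71], [-180, 180]. Speed limits (degrees/s): [147.25, 147.25, 180, 180, 180, 180].

### API

Orientations are given as [roll, pitch, yaw] about the fixed x, y, z axes, in that order (R = Rz(yaw) Ry(pitch) Rx(roll)).
In Python, from plant import * gives the robot as it stands.
- The arm moves only by the shell command python3 -m creep 'ROWS' [OPENING]. ROWS is JSON, a list of rows, each a list of 6 numbers: the shift along the world's x, y, z in mm, then the turn, a rotation vector about the world's x, y, z in rad. A call has exactly 8 rows; each row is the pose to reach, as a shift and turn from the pose commanded when the call began; what a row does not reach only later rows make up. A row lasts 1/12 s, in which the tool goes at most 41.7 mm and 7.16 degrees, less where a joint would pass 70% of its speed; a pose out of reach is approached as far as the arm can. A call with a gripper value outside its range is refused whole. OPENING is the opening, from 0 (shut) to 1 (fully open), set as the call begins (- or left out, the last holds). The fingers move at their own pace and stop on an object; the grip force is fixed at half the most. Time passes only in rows, so rows that repeat a pose let the fingers close, or fill a call up. It gives the time, the measured TCP pose, the force and the opening at its end, in the units of the state.
- observe(): the state, without advancing time (a new reading comes with each control period).
- capture(name): name is "scene" or "top"; returns the picture (420x560x3 uint8, red, green, blue); there is no depth.
- camera_model(name): a dict with "K" (3x3 intrinsics, pixels), "dist_coeffs" ([k1, k2, p1, p2, k3] as OpenCV has them; the pictures are not rectified), "origin" and "orientation" of the camera in the world. Camera axes: x right, y up, looking along -z (the intrinsics and any distortion apply to the point x, -y, -z); pixel columns grow to the right and rows downward; lengths in m; the calibration is good to about 2 mm. A picture is of the moment at which its call begins. camera_model takes no time and is no camera call.
- hand_in(): hands the job in, once; it reports no verdict.
The state is a dict: "time_s": time; "joints": joint angles; "dq": joint speeds; "joint_torque": joint torques, N m; "tcp_pos": TCP position; "orientation": TCP orientation; "wrist_force": force on the tool from outside, world axes, zero at the start; "ft_torque": the same for the moment, N m; "grip_width": finger opening in m.
Only numpy, scipy, OpenCV 4.12 (cv2) and the standard library are available. Lean on these libraries where they do the work, as an engineer would, in place of code of your own. Each camera call takes 0.05 s, during which the arm holds its last target.

## Working session

There is one attempt and no reset: what is moved stays moved. The work goes in short steps, Python scripts to look and compute and a shell command to move; the robot and the scene stay as the last step left them, time stands still between calls to the robot, and variables do not carry over. Pictures are saved under pics/ and viewed, and the job is handed in when it is done.

```bash
mkdir -p pics; ls; python3 - <<'E'
from plant import *
import cv2
for n in ["scene","top"]:
    im=capture(n); cv2.imwrite(f"pics/{n}0.png",im[:,:,::-1]); 
    m=camera_model(n); print(n,m)
print(observe())
E
```

```text
pics
scene {'K': array([[507.90525939,   0.        , 276.09041328],
       [  0.        , 507.90525939, 204.94482855],
       [  0.        ,   0.        ,   1.        ]]), 'dist_coeffs': array([-0.06256132,  0.        ,  0.        ,  0.        ,  0.        ]), 'origin': array([ 1.18294098, -0.48704391,  0.80303456]), 'orientation': array([47.737734  , -0.17218   , 61.77170252])}
top {'K': array([[513.87599153,   0.        , 283.38421342],
       [  0.        , 513.87599153, 211.16041105],
       [  0.        ,   0.        ,   1.        ]]), 'dist_coeffs': array([-0.09096874,  0.        ,  0.        ,  0.        ,  0.        ]), 'origin': array([ 0.3653921 , -0.0782748 ,  1.16793152]), 'orientation': array([ 7.88093250e+00,  8.79664337e-02, -9.06734522e+01])}
{'time_s': 0.1, 'joints': array([ 7.28215128e+01,  1.49310196e+01, -7.97983046e+00,  6.71904984e+01,
        2.13318022e-03,  8.99995680e+01]), 'dq': array([ 0.08816897, -0.0741093 ,  0.21328064,  0.04440927, -0.05136804,
        0.06195922]), 'joint_torque': array([-3.18122857e-04, -4.06507266e+01,  2.54527938e+01,  1.01210215e-02,
       -1.11362990e-04, -8.17017963e-06]), 'tcp_pos': array([0.15486136, 0.50098237, 0.23054717]), 'orientation': array([-89.99786606,   0.10134849,  72.8219448 ]), 'wrist_force': array([-0.49262403,  0.55106045, -0.62802784]), 'ft_torque': array([-0.02480306, -0.00362799,  0.04011557]), 'grip_width': 0.085633377715092}
```

View pics/scene0.png

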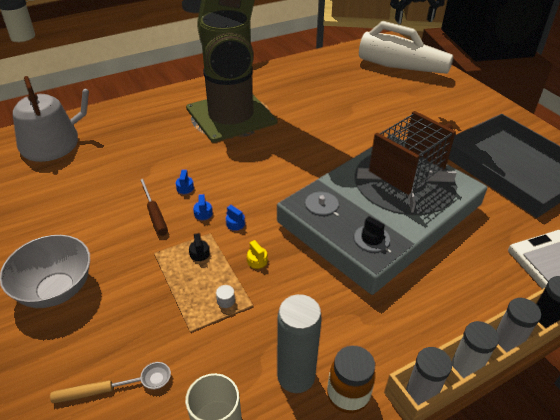

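View pics/top0.png

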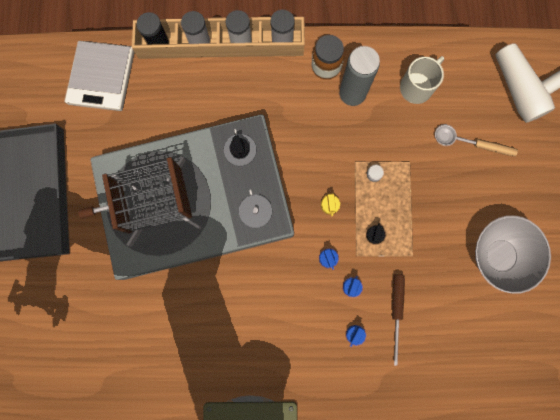

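Candidates in the top view are black on the mat (375,235), black fitted (238,147), yellow (331,204), and blue (329,257), (352,286) and (355,335). The one I want is the black knob on the mat, which I'll check in crops.

```bash
python3 - <<'E'
import cv2,numpy as np
t=cv2.imread("pics/top0.png"); s=cv2.imread("pics/scene0.png")
def c(im,x,y,w=36,k=5):
    return cv2.resize(im[y-w:y+w,x-w:x+w],(390,290*0+390),interpolation=cv2.INTER_CUBIC)
g=lambda a:np.clip(255*(a/255.)**0.6,0,255).astype(np.uint8)
cv2.imwrite("pics/c_knob.png",np.hstack([g(c(t,375,230,26)),g(c(s,199,248,26))]))
cv2.imwrite("pics/c_valve.png",np.hstack([g(c(t,255,208,26)),g(c(s,322,203,26))]))
cv2.imwrite("pics/c_v2.png",np.hstack([g(c(t,238,147,26)),g(c(s,373,235,26))]))
E
```

```text
(no output)
```

View pics/c_knob.png

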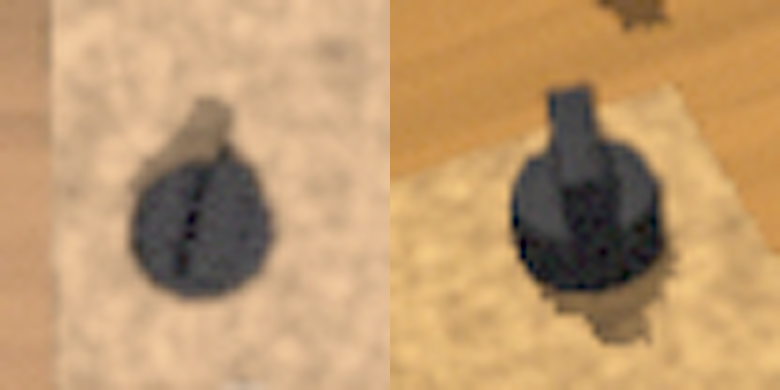

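View pics/c_valve.png

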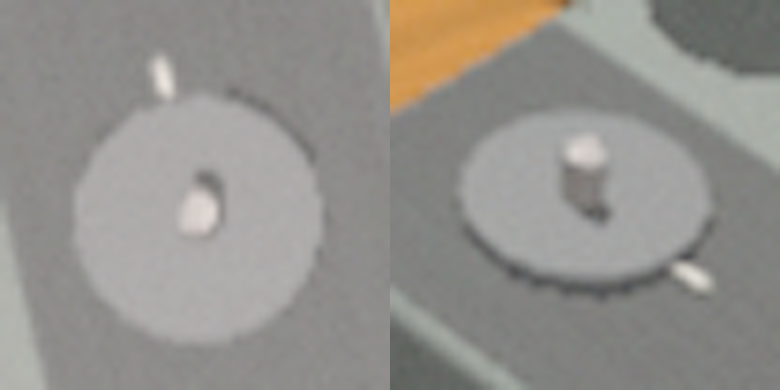

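View pics/c_v2.png

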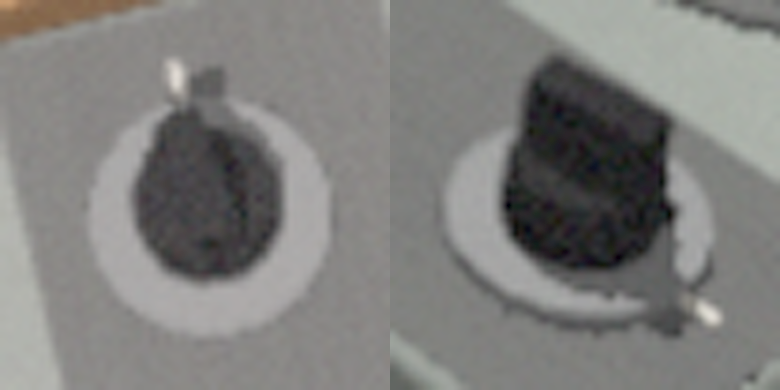

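The black knob on the mat is confirmed, and the bare shaft is at top (254,209). Next I'll average frames and measure.

```bash
cat > h.py <<'E'
from plant import *
import cv2,numpy as np
from scipy.spatial.transform import Rotation as R
M={}
def cm(n):
    if n not in M:
        m=camera_model(n); M[n]=(m["K"],m["dist_coeffs"],np.array(m["origin"]),R.from_euler("xyz",m["orientation"],degrees=True).as_matrix())
    return M[n]
def ray(n,p):
    K,d,o,Rm=cm(n); q=cv2.undistortPoints(np.array(p,float).reshape(-1,1,2),K,d).reshape(-1,2)
    return o,np.c_[q[:,0],-q[:,1],-np.ones(len(q))]@Rm.T
def pl(n,p,z):
    o,v=ray(n,p); return o+v*((z-o[2])/v[:,2])[:,None]
def proj(n,P):
    K,d,o,Rm=cm(n); c=(np.atleast_2d(P)-o)@Rm; c=c*[1,-1,-1]
    return cv2.projectPoints(c,np.zeros(3),np.zeros(3),K,d)[0].reshape(-1,2)
def avg(n,k=4):
    return np.mean([capture(n).astype(float) for _ in range(k)],0)
E
python3 - <<'E'
from h import *
T=avg("top",5);S=avg("scene",5); np.save("T.npy",T);np.save("S.npy",S)
def circ(n,im,uv,w,f,z,name):
    u,v=uv; c=im[v-w:v+w,u-w:u+w]; m=f(c).astype(np.uint8)
    nl,L,st,ce=cv2.connectedComponentsWithStats(m); i=1+np.argmax(st[1:,4]); m=(L==i).astype(np.uint8)
    cs=max(cv2.findContours(m,0,cv2.CHAIN_APPROX_NONE)[0],key=cv2.contourArea)
    P=pl(n,cs.reshape(-1,2)+[u-w,v-w],z)
    (x,y),r=cv2.minEnclosingCircle((P[:,:2]*1000).astype(np.float32))
    A=np.c_[2*P[:,:2],np.ones(len(P))];s=np.linalg.lstsq(A,(P[:,:2]**2).sum(1),rcond=None)[0]
    print(name,n,"pix",ce[i]+[u-w,v-w],"lsq",s[:2]*1000,np.sqrt(s[2]+s[0]**2+s[1]**2)*1000,"enc",x,y,r, "cent",pl(n,ce[i]+[u-w,v-w],z)[0]*1000)
lum=lambda c:c.mean(2)
print(T[205:215,250:262].mean(2).astype(int)); print(T[196:222:2,236:274:2].mean(2).astype(int))
print(T[220:252,360:392].mean(2).astype(int)[:,::1][:, :])
E
```

```text
[[132 132 132 131 123  86  79  84 115 130 132 132]
 [131 132 132 130 123  98  80  74  89 129 132 131]
 [132 132 130 129 143 142 124  87  85 126 132 132]
 [133 132 130 136 175 180 173 133  92 127 131 132]
 [132 132 136 156 179 184 188 176 101 127 131 131]
 [131 131 139 164 181 185 192 180 104 126 132 132]
 [131 131 138 167 179 183 192 161 105 129 132 132]
 [132 131 132 159 166 164 169 118 118 130 133 132]
 [131 131 131 127 130 127 119 114 130 132 132 132]
 [133 132 132 132 128 126 125 131 132 132 133 133]]
[[ 93  95  93  93  91  95 103 129 130 131 131 131 126  95  69  89  90  93
   92]
 [ 93  94  94  91  95 128 132 131 132 132 132 131 131 132 126  86  90  92
   92]
 [ 93  95  92  84 129 131 132 133 131 132 131 132 131 132 133 128  81  90
   95]
 [ 92  93  93 129 133 131 131 130 131 131 132 131 132 131 132 132 124  69
   94]
 [ 92  94 103 133 131 133 131 131 132 127 114 129 131 132 132 131 131 107
   92]
 [ 94  96 131 133 131 132 132 131 132 123  80  89 132 132 132 133 133 125
   94]
 [ 96 101 131 131 132 132 132 133 130 175 173  92 131 132 132 131 133 131
   96]
 [ 95 100 131 132 131 132 132 131 139 181 192 104 132 131 131 132 133 131
   88]
 [ 93  95 132 131 131 131 133 132 132 166 169 118 133 133 133 132 131 132
   91]
 [ 95 101 130 133 132 133 133 133 132 128 125 132 133 133 132 132 134 130
   95]
 [ 94  97 129 132 133 132 133 134 132 133 133 133 133 132 133 133 133 124
   92]
 [ 93  95 111 132 133 134 133 133 134 133 132 133 133 134 134 134 132  96
   92]
 [ 93  95  97 129 135 135 133 133 132 133 134 134 134 133 134 133 119  93
   93]]
[[125 124 128 ... 137 141 136]
 [123 127 133 ... 139 142 141]
 [125 126 138 ... 151 149 150]
 ...
 [138 143 147 ... 137 136 142]
 [139 135 141 ... 145 138 142]
 [144 139 141 ... 152 143 139]]
```

```bash
cat >> h.py <<'E'
def blob(im,uv,w,f,k=8):
    """subpixel blob: mask on upscaled crop -> contour pixels (orig coords), centroid, 2nd moments"""
    u,v=uv; c=im[v-w:v+w+1,u-w:u+w+1].astype(np.float32)
    g=cv2.resize(c,None,fx=k,fy=k,interpolation=cv2.INTER_CUBIC); m=f(g).astype(np.uint8)
    nl,L,st,ce=cv2.connectedComponentsWithStats(m); i=1+np.argmax(st[1:,4]); m=(L==i).astype(np.uint8)
    cs=max(cv2.findContours(m,0,cv2.CHAIN_APPROX_NONE)[0],key=cv2.contourArea)
    t=lambda p:(np.asarray(p,float)+.5)/k-.5+[u-w,v-w]
    hull=cv2.convexHull(cs); f=np.zeros_like(m); cv2.drawContours(f,[cs],-1,1,-1)
    ys,xs=np.nonzero(f); return t(cs.reshape(-1,2)),t(np.c_[xs,ys]),t(hull.reshape(-1,2)),f
def fitc(P):
    P=P[:,:2];A=np.c_[2*P,np.ones(len(P))];s=np.linalg.lstsq(A,(P**2).sum(1),rcond=None)[0]
    return s[:2]*1000,1000*np.sqrt(s[2]+s[0]**2+s[1]**2)
E
python3 - <<'E'
from h import *
T=np.load("T.npy");S=np.load("S.npy")
np.set_printoptions(precision=1,suppress=True)
lum=lambda c:c.mean(2)
for n,im,uv,uvk in [("top",T,(255,210),(240,149)),("scene",S,(322,203),(373,238))]:
    for nm,p in (("v",uv),("v2",uvk)):
        c,a,h,f=blob(im,p,24,lambda g:lum(g)>112)
        for it in range(2):
            P=pl(n,h,0.076); ce,r=fitc(P)
        print(n,nm,"bezel",ce,r)
        cv2.imwrite(f"pics/m_{n}_{nm}.png",f*255)
    c,a,h,f=blob(im,(256,210) if n=="top" else (321,198),8,lambda g:lum(g)>155)
    P=pl(n,a,0.092)[:,:2]*1000; m=P.mean(0); w,V=np.linalg.eigh(np.cov((P-m).T))
    print(n,"shaft end",m,"sd",np.sqrt(w),"minor ax",np.degrees(np.arctan2(V[1,0],V[0,0])), "area",len(a))
    # mark: bright
    c,a,h,f=blob(im,(252,194) if n=="top" else (336,214),6,lambda g:lum(g)>150)
    P=pl(n,a,0.072)[:,:2]*1000; print(n,"mark",P.mean(0),a.mean(0))
    # knob on mat
    c,a,h,f=blob(im,(375,235) if n=="top" else (199,249),22,lambda g:lum(g)<(75 if n=="top" else 60))
    cv2.imwrite(f"pics/m_{n}_k.png",f*255)
    P=pl(n,a,0.02)[:,:2]*1000; print(n,"knob",P.mean(0),a.mean(0))
# upscales
def up(im,u,v,w): 
    g=cv2.resize(im[v-w:v+w,u-w:u+w].astype(np.float32),(390,390),interpolation=cv2.INTER_CUBIC)
    g=(g-g.min())/(g.max()-g.min()); return (255*g**.6).astype(np.uint8)[:,:,::-1]
cv2.imwrite("pics/z.png",np.hstack([up(T,376,234,16),up(S,199,247,16)]))
cv2.imwrite("pics/zs.png",np.hstack([up(T,256,209,10),up(S,321,201,10)]))
E
```

```text
top v bezel [523.  -16.4] 38.408096761182065
top v2 bezel [654.2  16. ] 35.3461476456735
top shaft end [517.7 -18.2] sd [2.5 2.9] minor ax -113.20965592547381 area 1255
top mark [559.9  -7.3] [250.3 192. ]
top knob [ 473.  -284.5] [375.3 232.7]
scene v bezel [516.7 -16.7] 34.40456746764842
scene v2 bezel [629.2  72.8] 33.64219110059381
scene shaft end [516.5 -17.5] sd [2.4 2.8] minor ax -120.6539311957105 area 776
scene mark [557.5  -5.7] [336.  213.3]
scene knob [ 473.9 -286.3] [199.1 250.6]
```

View pics/z.png

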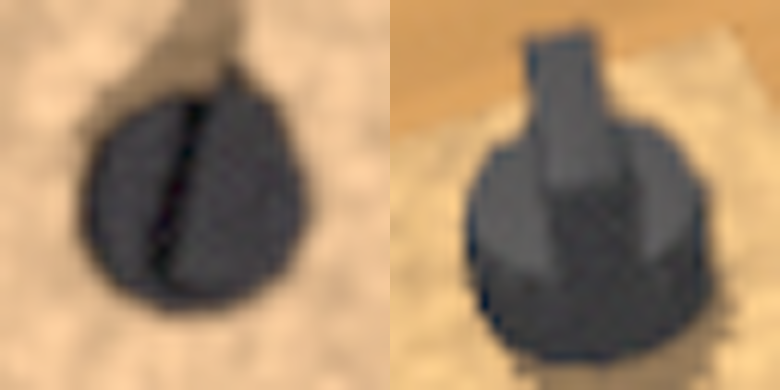

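View pics/zs.png

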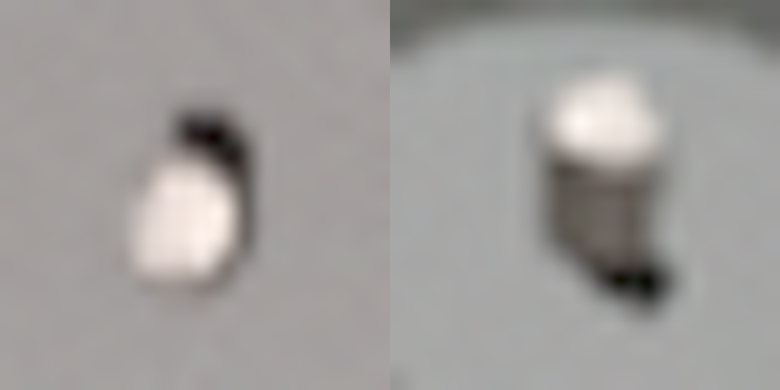

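```bash
python3 - <<'E'
from h import *
T=np.load("T.npy");S=np.load("S.npy")
np.set_printoptions(precision=1,suppress=True)
lum=lambda c:c.mean(2)
def rob(P):
    P=P[:,:2]
    for it in range(30):
        c,r=fitc(P); d=np.abs(np.linalg.norm(P*1000-c,axis=1)-r); 
        if d.max()<1: break
        P=P[d<max(1,np.quantile(d,.93))]
    return c,r,len(P)
for n,im,uv,uvk in [("top",T,(255,210),(240,149)),("scene",S,(322,203),(373,238))]:
    for nm,p in (("v",uv),("v2",uvk)):
        c,a,h,f=blob(im,p,22,lambda g:(lum(g)>112)&(lum(g)<142 if nm=="v" else lum(g)>0))
        print(n,nm,rob(pl(n,c,0.076)))
# knob strip top
c,a,h,f=blob(T,(374,234),9,lambda g:lum(g)<26)
lumT=lum(T)[226:244,366:386]; print(lumT.astype(int))
for th in (18,24,30):
    c,a,h,f=blob(T,(374,234),8,lambda g:lum(g)<th); P=pl("top",a,0.038)[:,:2]*1000
    w,V=np.linalg.eigh(np.cov(P.T)); print(th,len(a),a.mean(0),P.mean(0),np.sqrt(w),np.degrees(np.arctan2(V[1,1],V[0,1])))
c,a,h,f=blob(T,(375,235),18,lambda g:lum(g)<75)
P=pl("top",c,.016); print("outline",rob(P))
r=np.linalg.norm(P[:,:2]*1000-rob(P)[0],axis=1); i=r.argmax(); d=P[i,:2]*1000-rob(P)[0]; print("nib",r[i],np.degrees(np.arctan2(d[1],d[0])))
tin=blob(T,(375,173),14,lambda g:lum(g)>165); print("tin",pl("top",tin[1].mean(0)[None],.035)*1000)
E
```

```text
top v (array([518. , -17.1]), np.float64(35.247373908679755), 702)
top v2 (array([654.2,  16. ]), np.float64(34.98483942054568), 660)
scene v (array([516.7, -16.7]), np.float64(34.02742003911342), 619)
scene v2 (array([632.1,  66.1]), np.float64(21.395464928445396), 120)
[[146 116  81  72  64  57  42  32  29  19  18  25  32  33  36  35  57 102
  130 138]
 [124  90  73  57  40  32  33  33  28  15  15  26  33  33  33  32  42  85
  123 140]
 [ 89  73  57  39  30  33  36  32  25  15  20  32  32  33  32  33  34  61
  116 146]
 [ 91  59  32  30  33  35  34  28  24  17  23  31  33  31  31  32  34  50
  103 140]
 [ 99  48  27  32  32  33  31  30  20  13  27  32  30  32  31  34  35  42
   85 126]
 [ 90  38  24  34  35  33  35  30  18  17  27  32  34  31  32  30  31  37
   63 108]
 [ 75  31  28  33  32  32  30  24  15  19  32  33  32  35  32  31  31  33
   44  91]
 [ 62  27  29  32  36  32  30  19  13  21  31  34  34  33  34  29  30  31
   43  82]
 [ 62  28  31  33  34  33  30  18  17  25  34  32  34  33  32  29  35  32
   38  74]
 [ 57  24  30  33  34  30  27  16  16  27  34  33  33  31  30  
[... 347 characters left out ...]
 51
   98 135]
 [122  93  55  31  34  29  23  18  30  33  34  35  34  33  33  38  45  73
  112 132]
 [129 123  91  49  35  31  29  23  21  25  29  30  29  33  38  56  86 111
  128 136]
 [139 137 123  95  72  52  38  32  29  28  28  31  36  45  62  94 125 140
  142 137]
 [146 142 135 129 118 102  79  52  49  51  57  57  68  91 111 129 147 154
  150 143]]
18 827 [374.3 231.5] [ 474.  -279.2] [0.8 7.2] 162.67759234463554
24 2323 [374.  233.3] [ 469.9 -278.3] [ 1.6 10.2] 165.51822342868286
30 3916 [374.  234.1] [ 468.2 -278.2] [ 2.9 11.1] 169.09586904996294
outline (array([ 471.3, -284.6]), np.float64(22.273504161904725), 329)
nib 34.07475120925235 -14.98281104171534
tin [[ 608.6 -287.9   35. ]]
```

```bash
python3 -m creep '[[15,-38,0,0,0,0],[30,-76,0,0,0,0],[45,-114,0,0,0,0],[61,-152,0,0,0,0],[76,-190,0,0,0,0],[91,-228,0,0,0,0],[106,-266,0,0,0,0],[121,-304,0,0,0,0]]' 0.6; python3 -c "
from h import *;o=observe();print(o['joints'],o['orientation'],o['tcp_pos'],o['time_s'])"
```

```text
time_s: 1.27
tcp_pos: [0.2762, 0.1959, 0.2316]
orientation: [-90.0, -0.1, 72.9]
wrist_force: [0.5, -0.0, 0.1]
grip_width: 0.0512
[ 3.53517601e+01 -3.66679030e+00 -2.91556879e+01  6.44411061e+01
 -8.91963244e-03  5.24674236e+01] [-9.00497160e+01 -5.00736123e-02  7.28843528e+01] [0.27622853 0.19589442 0.23158391] 1.2667
```

```bash
python3 -m creep '[[15,-38,0,0,0,0],[30,-76,0,0,0,0],[45,-114,0,0,0,0],[61,-152,0,0,0,0],[76,-190,0,0,0,0.01],[91,-228,0,0,0,0.02],[106,-266,0,0,0,0.03],[121,-304,0,0,0,0.038]]'; python3 -m creep '[[15,-38,-20,0,0,0],[30,-76,-40,0,0,0],[45,-114,-60,0,0,0],[60,-145,-80,0,0,0],[75,-178,-100,0,0,0],[75,-178,-120,0,0,0],[75,-178,-120,0,0,0],[75,-178,-120,0,0,0]]';  python3 - <<'E'
from h import *
for n,u,v in (("top",375,235),("scene",199,240)):
    im=capture(n); c=im[v-45:v+45,u-45:u+45]; c=cv2.resize(c,(400,400),interpolation=cv2.INTER_CUBIC); c=(255*(c/255.)**.5).astype(np.uint8)
    cv2.imwrite(f"pics/g_{n}.png",c[:,:,::-1])
E
python3 -c "
import cv2,numpy as np;cv2.imwrite('pics/g1.png',np.hstack([cv2.imread('pics/g_top.png'),cv2.imread('pics/g_scene.png')]))"
```

```text
time_s: 1.93
tcp_pos: [0.3973, -0.1087, 0.2316]
orientation: [-90.1, -0.0, 75.0]
wrist_force: [1.5, 0.6, 0.6]
grip_width: 0.0513
time_s: 2.6
tcp_pos: [0.4706, -0.2841, 0.1097]
orientation: [-89.8, -0.1, 74.9]
wrist_force: [-0.0, 0.9, 0.7]
grip_width: 0.0511
```

View pics/g1.png

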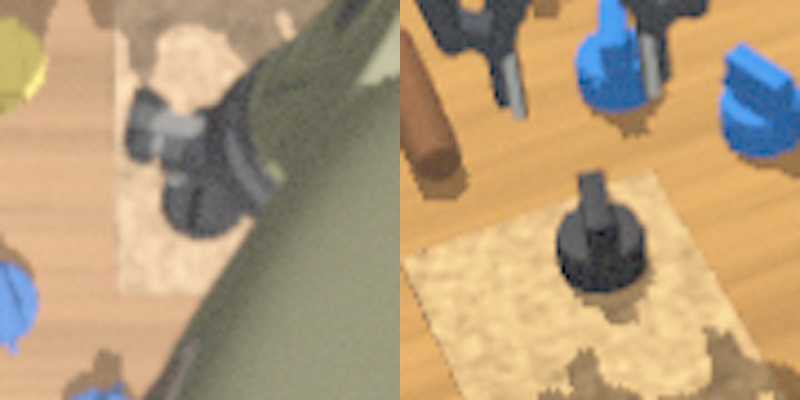

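The scene view shows the fingers, in line with the bar, either side of the knob at crop (600,240). Going down now.

```bash
python3 -m creep '[[0,0,-25,0,0,0],[0,0,-45,0,0,0],[0,0,-60,0,0,0],[0,0,-70,0,0,0],[0,0,-76,0,0,0],[0,0,-79,0,0,0],[0,0,-79,0,0,0],[0,0,-79,0,0,0]]'; python3 - <<'E'
from h import *
print(observe()['tcp_pos'],observe()['wrist_force'])
im=capture("scene"); c=im[205:285,160:240]; c=cv2.resize(c,(560,560),interpolation=cv2.INTER_CUBIC); c=(255*(c/255.)**.5).astype(np.uint8)
cv2.imwrite("pics/g2.png",c[:,:,::-1])
E
```

```text
time_s: 3.37
tcp_pos: [0.4727, -0.2846, 0.0333]
orientation: [-90.1, 0.0, 75.0]
wrist_force: [-0.1, -0.2, -0.1]
grip_width: 0.0511
[ 0.47274728 -0.2846434   0.03325693] [-0.06289462 -0.21782655 -0.10924343]
```

View pics/g2.png

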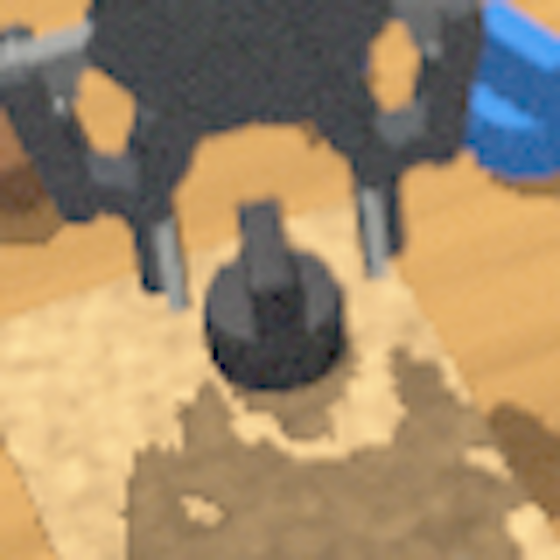

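The knob is centred between the pads, so I'll lower 2 mm and close.

```bash
python3 -m creep '[[0,0,-2,0,0,0],[0,0,-2,0,0,0],[0,0,-2,0,0,0],[0,0,-2,0,0,0],[0,0,-2,0,0,0],[0,0,-2,0,0,0],[0,0,-2,0,0,0],[0,0,-2,0,0,0]]' 0; python3 - <<'E'
from h import *
print(observe()['tcp_pos'],observe()['wrist_force'])
im=capture("scene"); c=im[205:285,160:240]; c=cv2.resize(c,(560,560),interpolation=cv2.INTER_CUBIC); c=(255*(c/255.)**.5).astype(np.uint8)
cv2.imwrite("pics/g3.png",c[:,:,::-1])
E
```

```text
time_s: 4.08
tcp_pos: [0.4724, -0.2847, 0.0307]
orientation: [-90.1, 0.0, 75.0]
wrist_force: [-0.8, 0.1, 4.2]
grip_width: 0.0126
[ 0.47242851 -0.28469631  0.03071527] [-0.83551519  0.10109724  4.19661941]
```

View pics/g3.png

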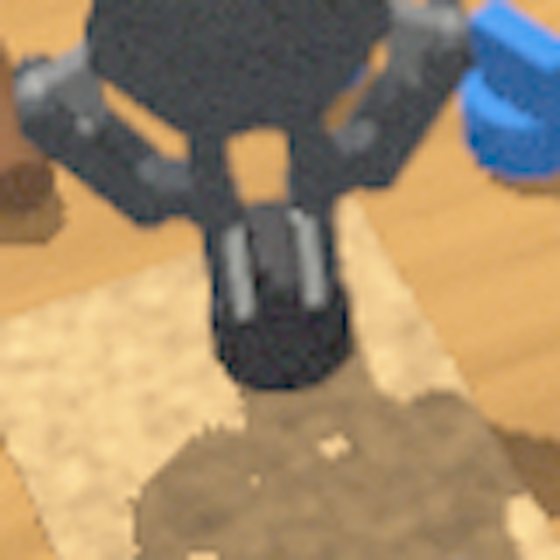

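```bash
python3 -m creep '[[0,0,20,0,0,0],[0,0,55,0,0,0],[0,0,92,0,0,0],[3,-1,125,0,0,0.1],[8,25,130,0,0,0.22],[14,60,130,0,0,0.34],[20,97,130,0,0,0.46],[26,134,130,0,0,0.58]]'; python3 -m creep '[[6,37,0,0,0,0.12],[12,74,0,0,0,0.24],[16,105,0,0,0,0.36],[18,125,0,0,0,0.48],[19,134,0,0,0,0.6],[19,134,0,0,0,0.72],[19,134,0,0,0,0.85],[19,134,0,0,0,0.85]]';  python3 - <<'E'
from h import *
print(observe()['tcp_pos'],observe()['orientation'],observe()['wrist_force'],observe()['grip_width'],observe()['joints'])
o=[]
for n,u,v in (("top",255,205),("scene",322,180)):
    im=avg(n,3); np.save(f"A_{n}.npy",im); c=im[v-40:v+40,u-40:u+40].astype(np.float32); c=cv2.resize(c,(400,400),interpolation=cv2.INTER_CUBIC).clip(0,255); c=(255*(c/255.)**.5).astype(np.uint8)
    o.append(c[:,:,::-1])
cv2.imwrite("pics/g4.png",np.hstack(o))
E
```

```text
time_s: 4.8
tcp_pos: [0.4976, -0.1492, 0.16]
orientation: [-90.0, -0.0, 108.5]
wrist_force: [0.2, 0.5, -0.2]
grip_width: 0.0128
time_s: 5.47
tcp_pos: [0.5163, -0.0159, 0.1595]
orientation: [-90.0, -0.1, 157.1]
wrist_force: [0.1, 0.2, -0.8]
grip_width: 0.0126
[ 0.51629055 -0.01590381  0.15951926] [-8.99603760e+01 -9.94594036e-02  1.57115860e+02] [ 0.05307402  0.21684627 -0.79798202] 0.012625599418724485 [-1.76368379e+00  1.65485528e+01 -1.67330561e+01  5.68254471e+01
 -1.12412022e-03 -6.88795770e+01]
```

View pics/g4.png

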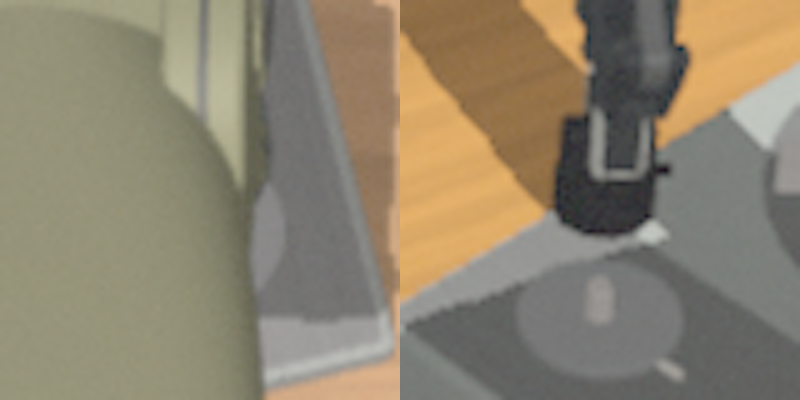

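```bash
python3 - <<'E'
from h import *
S=np.load("A_scene.npy"); L=S.mean(2)
o=observe(); t=o['tcp_pos']; zb=t[2]-.0257
for v in range(174,188):
    r=L[v,305:345]; 
    k=np.nonzero(r<45)[0]
    if len(k)<3: continue
    a,b=k[0],k[-1]
    # subpixel at 50
    ua=305+a-1+(r[a-1]-50)/(r[a-1]-r[a]); ub=305+b+(50-r[b])/(r[b+1]-r[b])
    print(v,round(ua,2),round(ub,2),round((ua+ub)/2,2))
th=np.linspace(0,6.28,120)
c=np.c_[t[0]+.021*np.cos(th),t[1]+.021*np.sin(th)]
for z in (zb,zb+.011,zb+.022):
    p=proj("scene",np.c_[c,np.full(120,z)]); print("exp",z,p.min(0),p.max(0),proj("scene",[*t[:2],z]))
print(proj("scene",[.5175,-.0168,.092]),proj("scene",[.5175,-.0168,.076]))
d=np.array([np.cos(np.radians(67)),np.sin(np.radians(67)),0])*.001
print("px per mm along bar",proj("scene",np.array([*t[:2],zb])+d)-proj("scene",[*t[:2],zb]))
E
```

```text
174 311.21 336.35 323.78
175 310.83 334.23 322.53
176 310.76 333.34 322.05
177 310.81 333.11 321.96
178 310.78 333.33 322.06
179 310.84 333.11 321.97
180 311.05 332.99 322.02
181 310.99 332.9 321.94
182 312.41 332.84 322.62
183 313.05 332.59 322.82
184 313.42 330.59 322.01
185 315.0 329.35 322.17
186 317.03 328.24 322.63
exp 0.13443385010626074 [313.06253153 174.72077074] [333.41180492 187.68256318] [[323.2308472  181.10482691]]
exp 0.14543385010626075 [313.33892613 170.60271597] [333.83192084 183.53120071] [[323.57896451 176.96954588]]
exp 0.15643385010626074 [313.61891959 166.42754614] [334.25750029 179.32015557] [[323.9316103  172.77587816]]
[[322.02067111 196.72079234]] [[321.5449888  202.32862574]]
px per mm along bar [[ 0.47822899 -0.02673454]]
```

```bash
python3 - <<'E'
from h import *
S=np.load("A_scene.npy"); L=S.mean(2)
print(np.arange(304,342))
for v in (172,174,176,178,180,182,184): print(v,L[v,304:342].astype(int))
S0=np.load("S.npy").mean(2)
print(np.arange(312,332))
for v in range(193,206): print(v,S0[v,312:332].astype(int))
c=(255*(S[150:205,295:350]/255).clip(0,1)**.35).astype(np.uint8)
cv2.imwrite("pics/g5.png",cv2.resize(c,(580,580),interpolation=cv2.INTER_CUBIC)[:,:,::-1])
E
```

```text
[304 305 306 307 308 309 310 311 312 313 314 315 316 317 318 319 320 321
 322 323 324 325 326 327 328 329 330 331 332 333 334 335 336 337 338 339
 340 341]
172 [49 49 51 53 53 55 53 50 46 25 11 14 12 11 12 30 67 81 52 17 21 17 20 19
 20 42 63 48 15 31 42 42 52 63 63 63 63 62]
174 [81 54 55 55 53 53 49 52 39 16 13 13 12 10  9 15 52 84 74 49 58 63 63 60
 51 52 45 18 11  9  9 12 43 62 62 61 61 61]
176 [111  79  53  51  50  49  48  47  35   9  11  10   9   9  12   9  10  17
  22  13  13  11  11  13  13  11  12  11  11  42  63  63  61  62  60  60
  59  60]
178 [113 112 103  75  49  49  48  47  33   7  13  12  10  11  12  13  12  11
  10  11  11  13  11  12  11  10  12  10  16  44  61  61  61  60  60  61
  60  61]
180 [110 112 114 114 107  79  53  50  33  12  12   9  10  11   9  13  13  11
  13  12  13  10  12  11  10   8  11  11  24  50  61  61  61  61  61  60
  61  63]
182 [119 119 121 122 119 120 104  80  68  22  12   9  11   9  12  12  13  11
  11  14  13  12  13  11  12  11  11  12  31  53  62  62  62  61  63  60
  62  62]
184 [120 119 118 120 120 111  95  90  87  68  24  12  11  10  
[... 611 characters left out ...]
121]
198 [125 124 123 125 123 124 108 111 146 158 161 156 133 117 123 123 124 123
 123 122]
199 [123 124 124 124 123 124 107  76  80 100 113 107 100 112 122 123 122 123
 122 122]
200 [124 124 125 125 123 124 107  77  74  78  80  78  88 110 123 122 123 122
 123 123]
201 [124 124 123 124 123 124 107  78  75  79  80  77  94 117 123 122 123 123
 122 122]
202 [124 123 124 124 124 124 108  78  76  79  81  76  98 122 122 123 123 122
 123 123]
203 [123 124 124 124 124 124 113  87  73  79  80  76  96 123 123 123 124 122
 124 123]
204 [123 123 124 124 125 124 121 111  89  67  68  65  74 105 123 122 123 123
 122 122]
205 [123 124 124 124 124 124 123 125 114  83  54  52  52  88 124 123 122 121
 123 123]
```

View pics/g5.png

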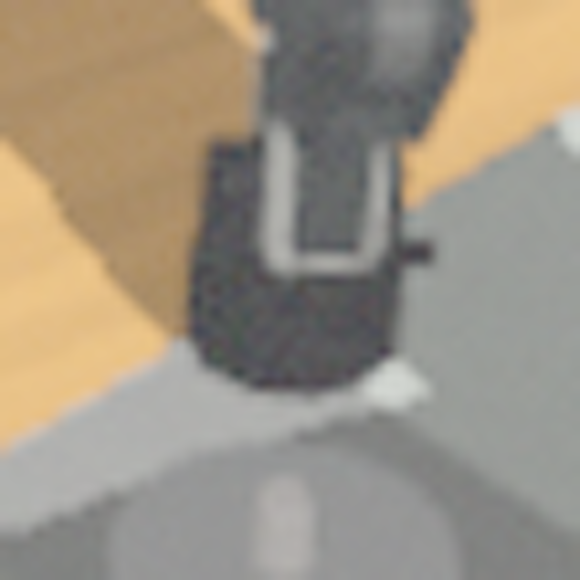

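```bash
python3 -c "
from h import *;o=observe();print(o['tcp_pos'],o['wrist_force'])"; python3 -m creep '[[1,1,-10,0,0,0],[2,1.5,-20,0,0,0],[2,1.5,-28,0,0,0],[2,1.5,-33,0,0,0],[2,1.5,-35,0,0,0],[2,1.5,-35,0,0,0],[2,1.5,-35,0,0,0],[2,1.5,-35,0,0,0]]';python3 -c "
from h import *;o=observe();print(o['tcp_pos'],o['wrist_force'],o['ft_torque'])"
```

```text
[ 0.51688793 -0.01664594  0.16013385] [-0.34334865  0.25500163 -0.40527598]
time_s: 6.43
tcp_pos: [0.5194, -0.0149, 0.1256]
orientation: [-90.0, 0.0, 156.9]
wrist_force: [-1.1, 0.8, -1.3]
grip_width: 0.0126
[ 0.51935722 -0.01493713  0.12560044] [-1.06021798  0.8201543  -1.34358131] [-0.02778388 -0.02249092 -0.05579922]
```

```bash
python3 - <<'E'
from h import *
S=avg("scene",3);L=S.mean(2);o=observe();t=o['tcp_pos'];print(t)
print(np.arange(306,342))
for v in range(186,206,1): print(v,L[v,306:342].astype(int))
th=np.linspace(0,6.28,120);zb=t[2]-.0257
for z in (zb,zb+.011):
    p=proj("scene",np.c_[t[0]+.021*np.cos(th),t[1]+.021*np.sin(th),np.full(120,z)]); print("exp",z,p.min(0),p.max(0),proj("scene",[*t[:2],z]))
c=(255*(S[160:215,295:350]/255).clip(0,1)**.35).astype(np.uint8)
cv2.imwrite("pics/g6.png",cv2.resize(c,(580,580),interpolation=cv2.INTER_CUBIC)[:,:,::-1])
E
```

```text
[ 0.51938677 -0.01494617  0.12571903]
[306 307 308 309 310 311 312 313 314 315 316 317 318 319 320 321 322 323
 324 325 326 327 328 329 330 331 332 333 334 335 336 337 338 339 340 341]
186 [105  94  89  88  88  86  83  57   9   9  13  14  10  14  54  86  69  26
  18  19  21  19  18  27  50  49   9  20  22  21  45  61  60  60  60  62]
187 [89 87 87 89 89 90 79 49  8 10 13 12 10 11 41 76 73 37 28 31 37 38 38 46
 52 35 12 12 12 11 41 62 60 61 60 60]
188 [88 88 87 87 89 89 76 40 12 12 10 11 10 13 19 51 64 47 39 43 47 46 42 42
 34 17 11 32 65 76 70 60 61 61 62 61]
189 [ 89  89  87  89  86  89  73  35   9   9  12  11  13   9  15  25  35  33
  30  32  32  27  23  17  13  12   9  68 117 128 120  91  62  62  59  61]
190 [ 89  87  87  89  88  89  72  33   9  12  11  12  12  12   9  10  12   8
  11  13   9  12  11  12  13   7  16  73 118 135 143 131  95  62  60  61]
191 [ 87  89  88  90  88  88  68  28  10  13   8  12  11  10  10   9  12   9
  13  10  13  10  13  13   8  12  18  63  87  91 103 105  90  61  61  61]
192 [87 89 90 88 87 89 68 20 11 11  9 12 11 12 11 12 12 11  9 12 12 12 13 11
 12 
[... 1227 characters left out ...]
55 57 54 44 37 38 39]
202 [56 58 57 56 57 57 59 59 58 57 57 57 62 75 82 88 86 83 73 58 57 56 56 56
 58 54 56 56 56 57 58 55 45 36 38 38]
203 [56 57 57 57 58 57 57 56 57 58 57 57 60 70 81 89 88 82 72 58 56 56 57 56
 56 57 56 57 56 56 57 57 47 37 38 35]
204 [55 56 59 57 57 56 57 59 56 56 55 57 59 61 70 77 75 70 62 57 58 58 56 56
 58 56 57 57 57 57 57 57 50 37 38 38]
205 [53 57 59 57 56 57 55 57 58 56 58 58 55 57 59 61 60 58 58 57 58 57 57 56
 57 57 57 58 57 58 57 58 49 40 40 39]
exp 0.1000190346121139 [313.52375525 187.67295707] [333.45476488 200.74833836] [[323.48320393 194.11541283]]
exp 0.11101903461211389 [313.79857758 183.72605737] [333.86795601 196.77573562] [[323.82707919 190.15505336]]
```

View pics/g6.png

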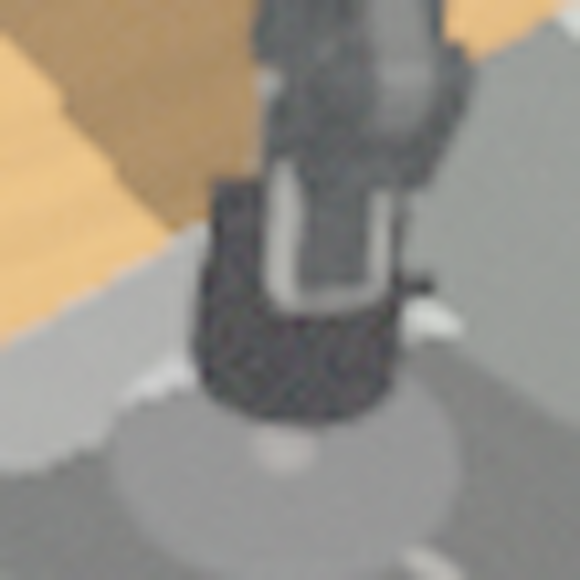

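Lateral alignment in the scene view agrees to about 0.3 mm (knob axis u≈321.65, shaft 321.5–321.75). I'll lower gently to touch.

```bash
python3 -m creep '[[0,0,-3,0,0,0],[0,0,-5,0,0,0],[0,0,-6,0,0,0],[0,0,-7,0,0,0],[0,0,-8,0,0,0],[0,0,-8.5,0,0,0],[0,0,-8.5,0,0,0],[0,0,-8.5,0,0,0]]';python3 -c "
from h import *;o=observe();print(o['tcp_pos'],o['wrist_force'],o['ft_torque'])"
```

```text
time_s: 7.25
tcp_pos: [0.5191, -0.0149, 0.1168]
orientation: [-90.0, -0.0, 156.9]
wrist_force: [-0.9, -0.1, -0.5]
grip_width: 0.0127
[ 0.51905317 -0.01494128  0.11677666] [-0.88080161 -0.06225543 -0.46706615] [-0.00070322  0.04206224 -0.02283533]
```

```bash
python3 -m creep '[[0,0,-0.5,0,0,0],[0,0,-0.5,0,0,0],[0,0,-1,0,0,0],[0,0,-1,0,0,0],[0,0,-1.5,0,0,0],[0,0,-1.5,0,0,0],[0,0,-1.5,0,0,0],[0,0,-1.5,0,0,0]]';python3 -c "
from h import *;o=observe();print(o['tcp_pos'],o['wrist_force'],o['ft_torque'])"
```

```text
time_s: 7.92
tcp_pos: [0.519, -0.0149, 0.1153]
orientation: [-90.0, -0.0, 156.9]
wrist_force: [0.5, 0.6, -1.3]
grip_width: 0.0127
[ 0.5190233  -0.01492082  0.11527375] [ 0.48213846  0.57810873 -1.33462794] [-0.06040528 -0.01651197  0.0443696 ]
```

```bash
python3 -m creep '[[0,0,-0.5,0,0,0],[0,0,-0.5,0,0,0],[0,0,-1,0,0,0],[0,0,-1,0,0,0],[0,0,-1.5,0,0,0],[0,0,-1.5,0,0,0],[0,0,-1.5,0,0,0],[0,0,-1.5,0,0,0]]';python3 -c "
from h import *;o=observe();print(o['tcp_pos'],o['wrist_force'],o['ft_torque'])"
```

```text
time_s: 8.58
tcp_pos: [0.519, -0.0149, 0.1138]
orientation: [-90.0, -0.0, 156.9]
wrist_force: [-1.3, 0.1, -0.9]
grip_width: 0.0125
[ 0.51904007 -0.01492179  0.11379549] [-1.33420976  0.09197708 -0.9303189 ] [-0.00264776 -0.01508417  0.00592814]
```

```bash
python3 -m creep '[[0,0,-0.5,0,0,0],[0,0,-0.5,0,0,0],[0,0,-1,0,0,0],[0,0,-1,0,0,0],[0,0,-1.5,0,0,0],[0,0,-1.5,0,0,0],[0,0,-1.5,0,0,0],[0,0,-1.5,0,0,0]]'; python3 - <<'E'
from h import *
o=observe();t=o['tcp_pos'];print(t,o['wrist_force'],o['ft_torque'])
S=avg("scene",2)
c=(255*(S[160:215,295:350]/255).clip(0,1)**.35).astype(np.uint8)
cv2.imwrite("pics/g7.png",cv2.resize(c,(580,580),interpolation=cv2.INTER_CUBIC)[:,:,::-1])
L=S.mean(2)
for v in range(194,208,1): print(v,L[v,306:342].astype(int))
E
```

```text
time_s: 9.25
tcp_pos: [0.519, -0.0149, 0.1123]
orientation: [-90.0, -0.0, 156.9]
wrist_force: [-0.8, 1.1, -0.8]
grip_width: 0.0124
[ 0.51903439 -0.01492274  0.11229277] [-0.80793694  1.12445603 -0.79193456] [-0.02120723 -0.00508018  0.04690803]
194 [ 90  94  91  99 117 124  95  20  10  12  11  15  10  11  16  24  31  30
  27  20  19  18  14  12   9  11  21  33  37  37  39  37  39  44  52  58]
195 [ 89  94 105 122 131 133 101   8   9  11  10  14  11  11  14  15  12  14
  10  14  11  12   9  11  10  12  27  41  40  38  37  37  39  37  41  48]
196 [ 92 108 128 135 133 136 102  10   9  14  10   9  14  10  12   9  12  14
  14   9  11  10  14  12   9  11  29  47  49  41  38  37  38  39  40  38]
197 [102 124 137 136 135 128  86  10  13  11  10  10   7  11  13  14  12  11
  13  14  11  14  13   9  12  13  33  55  56  50  41  39  37  37  37  36]
198 [115 136 136 135 136 113  54   8  10   9  10  11  10   9  10  11  12  11
  14  11  11  15  12  12  11  12  37  57  57  56  50  40  38  40  39  38]
199 [116 114 122  98  98  83  38   8  11  11  11   8  12  12  12  10  11  15
  13  14  10  11  13  1
[... 270 characters left out ...]
 37 39 39]
202 [58 57 55 57 57 58 56 52 36 14 10 11 11 12 13 12 10 12  9 11 11  9 12 10
 23 42 56 55 54 58 57 57 46 37 38 41]
203 [57 56 59 58 57 58 55 57 53 40 24 14 10 13 11 12 10 13 14 14 11 10 10 24
 41 53 56 57 57 56 56 57 47 37 37 38]
204 [56 57 56 56 59 57 56 59 56 54 49 38 26 18 15 12 14 11 12 16 21 28 38 47
 52 57 56 56 58 57 57 57 49 39 37 39]
205 [55 57 58 57 59 58 57 57 59 56 58 54 47 45 43 40 41 33 37 42 46 49 53 59
 56 56 56 59 56 56 57 58 46 39 40 38]
206 [52 55 56 58 56 57 55 59 58 57 58 57 57 56 57 57 55 51 53 60 58 58 58 58
 57 56 56 57 56 57 58 55 44 40 39 38]
207 [46 51 58 56 55 57 58 59 57 59 58 57 59 57 59 56 56 56 57 55 58 58 58 57
 57 59 56 56 58 57 55 51 41 37 38 38]
```

View pics/g7.png

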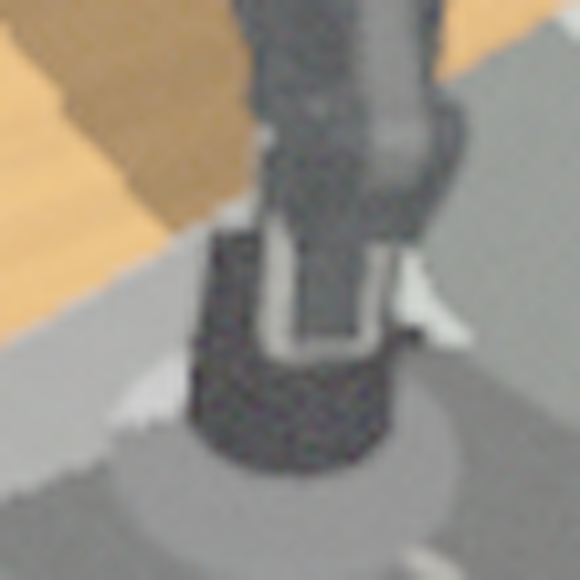

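The bottom rim is now at row 204.7, which puts the underside at about 0.087 m. That is below the shaft end with hardly any force, so the shaft is in the socket. Going on down.

```bash
python3 -m creep '[[0,0,-0.5,0,0,0],[0,0,-1,0,0,0],[0,0,-1.5,0,0,0],[0,0,-2,0,0,0],[0,0,-2.5,0,0,0],[0,0,-3,0,0,0],[0,0,-3,0,0,0],[0,0,-3,0,0,0]]';python3 -c "
from h import *;o=observe();print(o['tcp_pos'],o['wrist_force'],o['ft_torque'])"
```

```text
time_s: 10.02
tcp_pos: [0.519, -0.0149, 0.1093]
orientation: [-90.0, -0.0, 156.9]
wrist_force: [0.1, -0.3, -1.3]
grip_width: 0.0125
[ 0.51899531 -0.01494271  0.10925985] [ 0.06193336 -0.32029796 -1.25859227] [-0.03416732 -0.08866027  0.01948785]
```

```bash
python3 -m creep '[[0,0,-1,0,0,0],[0,0,-2,0,0,0],[0,0,-3,0,0,0],[0,0,-4,0,0,0],[0,0,-5,0,0,0],[0,0,-6,0,0,0],[0,0,-6,0,0,0],[0,0,-6,0,0,0]]';python3 -c "
from h import *;o=observe();print(o['tcp_pos'],o['wrist_force'],o['ft_torque'])"
```

```text
time_s: 10.68
tcp_pos: [0.5189, -0.0149, 0.1032]
orientation: [-90.0, -0.0, 156.9]
wrist_force: [0.4, -0.3, -0.2]
grip_width: 0.0124
[ 0.51891271 -0.01491584  0.10318702] [ 0.40868582 -0.31164484 -0.2054485 ] [ 0.00231723 -0.06748625 -0.04412444]
```

```bash
python3 -m creep '[[0,0,-0.5,0,0,0],[0,0,-1,0,0,0],[0,0,-1.5,0,0,0],[0,0,-2,0,0,0],[0,0,-2,0,0,0],[0,0,-2,0,0,0],[0,0,-2,0,0,0],[0,0,-2,0,0,0]]';python3 - <<'E'
from h import *
o=observe();t=o['tcp_pos'];print(t,o['wrist_force'],o['ft_torque'])
S=avg("scene",2)
c=(255*(S[160:225,290:355]/255).clip(0,1)**.35).astype(np.uint8)
cv2.imwrite("pics/g8.png",cv2.resize(c,(580,580),interpolation=cv2.INTER_CUBIC)[:,:,::-1])
E
```

```text
time_s: 11.35
tcp_pos: [0.5191, -0.0149, 0.1017]
orientation: [-90.0, 0.0, 156.9]
wrist_force: [-1.9, 0.2, 6.0]
grip_width: 0.0127
[ 0.51911715 -0.01492141  0.10169757] [-1.87409804  0.16801412  5.96937162] [-0.01525402  0.36891748  0.03830348]
```

View pics/g8.png

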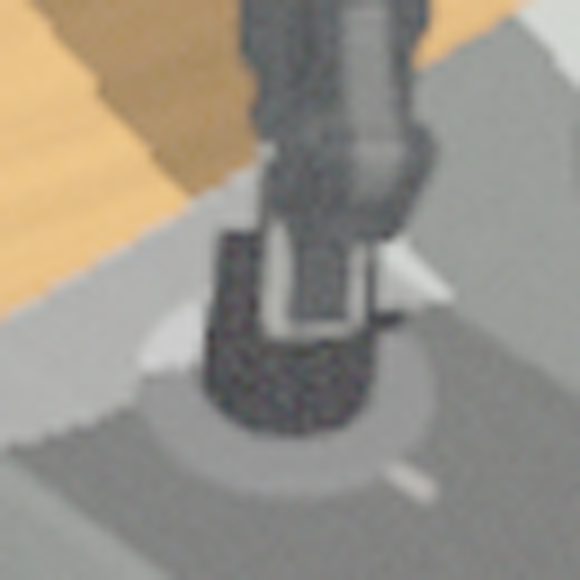

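Seated: contact came at TCP z = 0.1017 m, exactly the predicted seat height, with 6 N. The pointer is about 53° counterclockwise of the mark. Now turning clockwise about the shaft axis.

```bash
python3 -m creep '[[0,0,0.3,0,0,-0.05],[0.1,-0.1,0.3,0,0,-0.13],[0.3,-0.3,0.3,0,0,-0.23],[0.4,-0.4,0.3,0,0,-0.33],[0.5,-0.5,0.3,0,0,-0.43],[0.6,-0.6,0.3,0,0,-0.53],[0.8,-0.8,0.3,0,0,-0.62],[0.8,-0.8,0.3,0,0,-0.65]]';python3 -c "
from h import *;o=observe();print(o['tcp_pos'],o['wrist_force'],o['ft_torque'],o['orientation'])"
```

```text
time_s: 12.12
tcp_pos: [0.5207, -0.0159, 0.1017]
orientation: [-90.1, 0.1, 119.5]
wrist_force: [-0.3, -0.4, 1.8]
grip_width: 0.0128
[ 0.52068819 -0.01594525  0.10173722] [-0.26396737 -0.4000251   1.77297719] [-0.13840998 -0.01171162  0.05158889] [-9.00613318e+01  6.71406110e-02  1.19496923e+02]
```

```bash
python3 -m creep '[[0,0,0,0,0,-0.06],[0,-0.1,0,0,0,-0.12],[0.1,-0.2,0,0,0,-0.17],[0.2,-0.3,0,0,0,-0.21],[0.2,-0.3,0,0,0,-0.25],[0.2,-0.3,0,0,0,-0.27],[0.2,-0.3,0,0,0,-0.27],[0.2,-0.3,0,0,0,-0.27]]';python3 -c "
from h import *;o=observe();print(o['tcp_pos'],o['wrist_force'],o['ft_torque'],o['orientation'])"
```

```text
time_s: 12.78
tcp_pos: [0.521, -0.0166, 0.1018]
orientation: [-90.1, 0.1, 104.2]
wrist_force: [2.2, -2.8, -0.0]
grip_width: 0.0122
[ 0.52095326 -0.01657671  0.10176679] [ 2.21936813 -2.82846881 -0.01119139] [-0.6140686  -0.4438856   0.03797749] [-9.00740987e+01  9.49906128e-02  1.04245357e+02]
```

```bash
python3 -m creep '[[0,0,0,0,0,-0.02],[0,0,0,0,0,-0.04],[0,0,0,0,0,-0.06],[0,0,0,0,0,-0.08],[0,0,0,0,0,-0.08],[0,0,0,0,0,-0.08],[0,0,0,0,0,-0.08],[0,0,0,0,0,-0.08]]';python3 -c "
from h import *;o=observe();print(o['tcp_pos'],o['wrist_force'],o['ft_torque'],o['orientation'])"
```

```text
time_s: 13.45
tcp_pos: [0.5209, -0.0167, 0.1018]
orientation: [-90.1, 0.1, 99.6]
wrist_force: [2.9, -5.0, -0.4]
grip_width: 0.0126
[ 0.52093768 -0.01667804  0.10177142] [ 2.89724254 -4.98970957 -0.3747872 ] [-0.95926499 -0.69526004  0.047376  ] [-9.00788122e+01  9.71849535e-02  9.95666945e+01]
```

```bash
python3 -m creep '[[0,0,0,0,0,0],[0,0,0,0,0,0],[0,0,0,0,0,0],[0,0,0,0,0,0],[0,0,0,0,0,0],[0,0,0,0,0,0],[0,0,0,0,0,0],[0,0,0,0,0,0]]' 0.5; python3 -m creep '[[0,0,10,0,0,0],[0,0,30,0,0,0],[0,0,60,0,0,0],[0,0,95,0,0,0],[0,0,130,0,0,0],[-20,-20,150,0,0,0],[-50,-40,160,0,0,0],[-85,-60,160,0,0,0]]'; python3 -m creep '[[-20,-35,0,0,0,0],[-40,-70,0,0,0,0],[-60,-105,0,0,0,0],[-70,-140,0,0,0,0],[-70,-175,0,0,0,0],[-70,-210,0,0,0,0],[-70,-210,0,0,0,0],[-70,-210,0,0,0,0]]'; python3 - <<'E'
from h import *
o=observe();print(o['tcp_pos'],o['wrist_force'])
out=[]
for n,u,v in (("top",248,185),("scene",345,212)):
    im=avg(n,3);np.save(f"F_{n}.npy",im); c=(255*(im[v-45:v+45,u-45:u+45]/255).clip(0,1)**.45).astype(np.uint8)
    out.append(cv2.resize(c,(400,400),interpolation=cv2.INTER_CUBIC)[:,:,::-1])
cv2.imwrite("pics/g9.png",np.hstack(out))
E
```

```text
time_s: 14.12
tcp_pos: [0.52, -0.016, 0.1016]
orientation: [-90.0, -0.0, 99.6]
wrist_force: [-0.0, -0.4, -0.3]
grip_width: 0.0427
time_s: 14.78
tcp_pos: [0.4373, -0.0769, 0.2652]
orientation: [-90.4, 0.2, 99.7]
wrist_force: [0.2, -0.5, 0.5]
grip_width: 0.0428
time_s: 15.45
tcp_pos: [0.3648, -0.2875, 0.2621]
orientation: [-90.0, 0.0, 99.4]
wrist_force: [-0.3, 0.9, 0.2]
grip_width: 0.0427
[ 0.36479415 -0.28750085  0.26210043] [-0.34259264  0.877371    0.19431046]
```

View pics/g9.png

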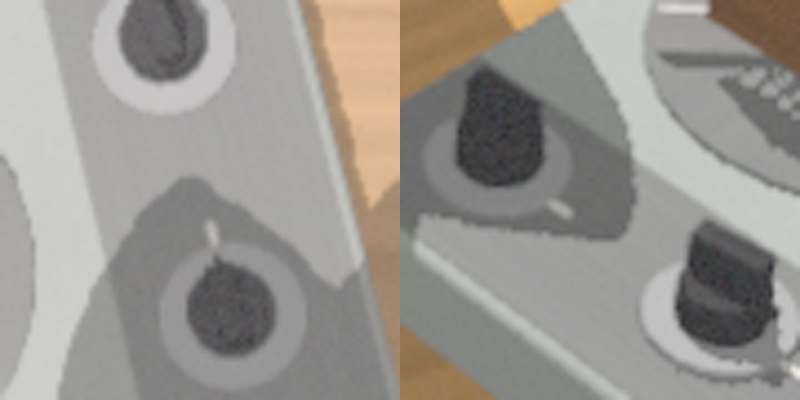

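```bash
python3 - <<'E'
from h import *
T=np.load("F_top.npy");S=np.load("F_scene.npy")
np.set_printoptions(precision=1,suppress=True)
c,a,h,f=blob(T,(255,209),16,lambda g:g.mean(2)<30)
P=pl("top",c,.087)[:,:2]*1000
Q=P
for _ in range(30):
    ce,r=fitc(Q/1000); d=np.abs(np.linalg.norm(Q-ce,axis=1)-r)
    if d.max()<1.2: break
    Q=Q[d<max(1.2,np.quantile(d,.95))]
d=np.linalg.norm(P-ce,axis=1);i=d.argmax();tip=P[d>d.max()-1.5].mean(0); print("centre",ce,r,"tip",tip,d.max(),"yaw",np.degrees(np.arctan2(*(tip-[518,-17.1])[::-1])),np.degrees(np.arctan2(*(tip-ce)[::-1])))
# seat height check: scene bottom rim vs expected
zz=[.076,.092]; th=np.linspace(0,6.28,200)
for z in zz: print(z,proj("scene",np.c_[518+21*np.cos(th),-16.9+21*np.sin(th),0*th+z*1000]/1000)[:,1].max())
L=S.mean(2)
print([(v,int(L[v,321])) for v in range(196,216)])
tin=blob(T,(375,173),14,lambda g:g.mean(2)>165); print("tin",pl("top",tin[1].mean(0)[None],.035)*1000)
E
```

```text
centre [519.1 -17.1] 20.096190561482384 tip [543.5 -10.8] 25.851713677982506 yaw 13.931685718301358 14.411403513071365
0.076 209.1342700638529
0.092 203.51134959386232
[(196, 11), (197, 14), (198, 11), (199, 12), (200, 11), (201, 12), (202, 12), (203, 14), (204, 9), (205, 12), (206, 10), (207, 14), (208, 9), (209, 43), (210, 58), (211, 57), (212, 57), (213, 59), (214, 60), (215, 51)]
tin [[ 589.7 -259.    35. ]]
```

The knob is seated (rim at row ≈209, expected 209.1) and points at 14°, against 13.7° for the mark. The tin reading differs from before, probably because the arm is in the top view, so I'll check it in the scene camera.

```bash
python3 - <<'E'
from h import *
for n in ("S.npy","F_scene.npy"):
    b=blob(np.load(n),(225,297),14,lambda g:g.mean(2)>125); print(b[1].mean(0),len(b[1]))
F=np.load("F_scene.npy");cv2.imwrite("pics/f.png",F[:,:,::-1])
E
```

```text
[223.38095446 292.88156222] 31468
[233.50366962 284.92742311] 2146[ WARN:0@0.063] global loadsave.cpp:1063 imwrite_ Unsupported depth image for selected encoder is fallbacked to CV_8U.
```

View pics/f.png

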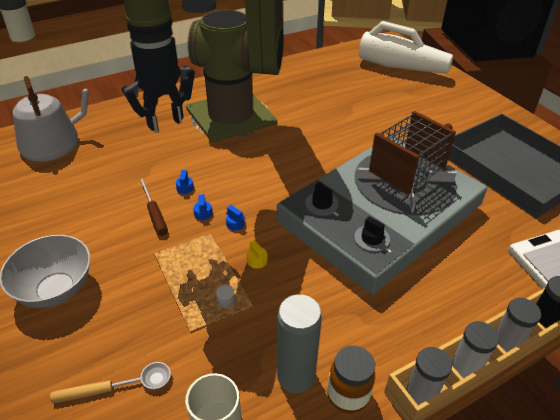

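The tin is still at scene (226,296). The arm's shadow on it threw off the brightness threshold. The fitted knob is at (373,236), as at the start, and the arm is clear.

```bash
python3 -c "
from plant import *;print(hand_in())"
```

```text
the job is handed in; nothing more can be done
None
```

The knob is back on the bare shaft, fully home, and turned clockwise to off. I let go of it, moved the arm clear and handed the job in at about 16 s of the 58 s.

- **Fitting:** I pinched the loose black knob by its bar and set its pointer at about 67°, the way the shaft's flat looked to face. It slid on with almost no force. It met the bezel at the predicted height (TCP z = 0.1017 m) with about 6 N.
- **Turning:** I turned it clockwise about 57° and let go. There was no clear torque rise at the stop, only side force up to about 6 N. I judged it at off by the gripper having gone about 4° past the mark, and then by camera.
- **Last checks on the knob:** After release the pointer was at 14°, against 13.7° for the mark. The knob's centre was about 1 mm from the measured axis, and its rim was at the fully-home row (about 209, expected 209.1).
- **Tin and fitted knob:** By eye in the scene view, both are where they were at the start.
- **Check that disagreed:** Automatic tin readings in both cameras differed from the start because the arm's shadow upset the threshold. I relied on the scene picture instead, which shows the tin where it was at the start.

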